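Dial in an antenna choke ring: unlock the turntable and stop at the high spot

TASK

First trip the turntable's transit lock by pushing the orange-handled release pin through the hole in the sloping front panel until the red lock bolt springs out, and put the pin back in its stand. Then swing the dial indicator's arm fully in so that its plunger bears on the gold-coloured ring's rim, turn the turntable by its upright post to find the ring's high spot (where the plunger is pressed in farthest), and leave it standing with that spot at the plunger. Let go of everything and leave the other things on the bench where they are.

Things in the scene. Friction and masses are not known exactly. Their poses are not given: they have to be found in the camera images.
- positioner: Grey azimuth positioner on a steel plate: housing 180x180x92 mm, fixed. Origin on the table under the turntable's vertical axis, z up; the sloping blue panel is on its -x side (facing the robot), the indicator stand on its -y side. The platter (dia 190, top 114 mm up) carries the gold ring (dia 170, rim 114 to 144 mm up), clamped a few mm off centre; the turning post ends 204 mm up.
- panel: Blue sloping panel, 110 (up the slope) x 140 mm, 35 deg from level. Origin: centre of the access hole's mouth (20 mm dia, yellow rim), at (-140, 0, 62) mm in the positioner frame; z square out of the panel, x up the slope. A sprung red paddle 25 mm behind the mouth: pushed by the pin along -z it gives at 3 to 5 N, the lock trips with the tip 30 mm deep, and the paddle stops hard at 38 mm.
- turn_axis (a point): Point on the turntable's vertical axis at the height of the indicator's plunger, 129 mm above the table.
- turntable (a joint): Angle of platter and ring, rad, anticlockwise from above positive; turns without end either way once unlocked, else only 2 deg. Friction about 0.12 N m, so it stays where left. The ring is off centre in a direction unknown beforehand: its rim at the plunger rises and falls smoothly by 14 mm once per turn, one high spot and one low spot opposite.
- post_grip (a point): Upright black turning post on the hub, dia 16 mm, free to spin about itself, 38 mm from the turntable's axis. Point on its axis 20 mm below its top (top 204 mm, foot 148 mm, this point 184 mm above the table). Steel toe clamps beside its foot reach up to 153 mm. With joint turntable at 0, its start to within 0.02 rad, it lies from the axis along the positioner's +x.
- indicator_arm (a joint): Swing of the indicator's arm about its vertical column, at (47, -193) mm in the positioner frame. 0: fully in, against its stop, the arm running from the column along (-0.940, 0.342) and the plunger pointing at the turntable's axis along (0.342, 0.940) in that frame; positive swings out, away from the ring (anticlockwise from above), to 0.65 rad. Stiff: about 0.5 N m, stays where left.
- swing_knob (a point): Upright black finger knob, dia 16 mm, at the arm's free end, 168 mm from the column (beyond the dial). Point on its axis 20 mm below its top (top 189 mm, foot 133 mm, this point 169 mm above the table). When the arm is fully in it is at (-111, -135) mm in the positioner frame. Push or hold it to swing the arm.
- plunger (a joint): How far the indicator's plunger is pressed in, m: 0 free, 0.023 at most, spring 0.9 to 2.3 N. With the arm fully in it reads about 0.005 at the ring's low spot and 0.019 at its high spot.
- plunger_tip (a point): Tip of the plunger's red ball (dia 8 mm), where it meets the ring's rim, 129 mm above the table; 92 mm from the dial's centre when free.
- needle (a joint): Red needle of the dial (white face, dia 58 mm, lying face up, top 142 mm above the table): turns clockwise seen from above, 0.251 rad per mm of plunger travel (one turn for 25 mm); at 0 it points along the plunger.
- lock_bolt (a joint): Red lock bolt, 20 mm wide, just under the platter's front edge above the panel. Near 0: locked, hidden under the platter. When the pawl behind the hole is tripped it springs 0.016 m out towards the robot and stays out, the turntable is then free.
- pin: Release pin, 145 mm long: steel rod dia 8, 85 mm long, its last 12 mm tapered to dia 4, then orange handle dia 22, 60 mm long; 35 to 60 g. Origin at the rod's tip, z along the pin to the handle's end. It starts in its stand, leaning 35 deg from vertical, its rod on the sleeve's lower side, 3 mm below the sleeve's axis.
- pin_tip (a point): Tip of the pin's steel rod (origin of the pin).
- pin_stand: Fixed pin stand: black foot 110x80x12 mm, origin under its centre, z up. Its square sleeve (14 mm inside, 60 mm long) leans 35 deg from vertical towards the stand's -x: its axis runs along (-0.574, 0, 0.819) from (20, 0, 18) mm, and its mouth is 85 mm up that axis, at (-29, 0, 88) mm; the handle's lower end rests on the mouth.
- pin_seat (a point): Point on the sleeve's axis where the pin's tip lies when the pin is home in its stand (within a few mm), 18 mm above the table.
- adapter_a: Black power adapter, 95x60x38 mm, bystander; origin under its centre.
- adapter_b: Second black power adapter, 95x60x38 mm, bystander; origin under its centre.
- power_meter: Grey handheld power meter, 150x66x26 mm, bystander; origin under its centre, long side along its x.
- sma_wrench: Flat steel wrench, 155 mm long, 8 mm thick, bystander; origin under its centre, along its x.
- cleaner_can: Red spray can, dia 54, 165 mm tall, standing, bystander; origin under its centre.
- tape_roll: Yellow roll of tape, dia 90, 24 mm high, lying flat, bystander; origin under its centre.
- whip_antenna: Black whip antenna, 167 mm long, 14 mm thick, lying, bystander; origin under its middle, along its x.
There are look-alikes about, which are no part of the job. Leave any blue or white look-alike of the pin alone. Several things have the shape of the pin_stand; the one meant has the colours described above.

How it is judged:
By the outcome, as a careful person would: the job done as asked, in the order asked, and still so for the second after the job is handed in, with the robot touching nothing.
It also fails if it takes over 72 s, if anything falls off the work surface, if the arm or the gripper's body presses on something with over 40 N, if the wrist force passes 120 N, or if a joint passes its speed limit or range.

ROBOT

A 6-joint arm with a two-finger parallel gripper is mounted at the origin on the work surface. World frame = base frame: x ahead of the robot, y to its left, z up, the work surface at z = 0. Lengths are in m, angles in rad, forces in N, time in s.
With the tool pointing down it reaches from about 0.3 to 0.825 m from the base axis. Payload 5.4 kg.
Tool frame: the origin (TCP) lies at the very end of the fingers, on their centre line; the grasp point (between the pads) lies 19 mm behind it; z points along the fingers, y is the line along which they close (so a half turn about z gives the same grasp; the last joint's range is limited). The gripper opens to 92 mm and grips with 3 to 60 N. Pads are 20 mm wide; open, the fingers measure 128 mm over their backs; the gripper's body (75 mm by 189 mm) begins 69 mm behind the grasp point.
Start: joints at [0.984, 0.158, 1.597, -0, 1.386, -0.21], TCP at [0.212, 0.535, 0.215] pointing down, gripper open.
Joint ranges: [-2.91, 2.91], [-0.94, 2.29], [0.18, 2.7], [-1.29, 4.43], [0.17, 2.64], [-3, 3]. Speed limits (rad/s): [2.57, 2.57, 3.14, 3.14, 3.14, 3.14].

INTERFACE

Orientations are given as a rotation vector (axis times angle).
In Python, from workcell import bot gives the robot as it stands. Calls block until the motion is done:
- bot.goto(position, orientation): joint-space move of the TCP to a pose.
- bot.line_to(position, rot=None, max_speed=0.15): straight line of the TCP; rot=None keeps the orientation; max_speed is the mean speed in m/s.
- bot.set_joints(angles): joint-space move.
- bot.set_gripper(opening, newtons=None): opening from 0.0 (shut) to 1.0 (fully open); newtons is the grip in N (None keeps the last); returns when the fingers have stopped.
- bot.hold(seconds).
- bot.inverse_kinematics(position, orientation): joint angles nearest the present ones, or None.
- bot.read_camera(name): name is "side" or "top"; returns a dict with "pixels" (420x560x3 uint8, blue, green, red), "fx", "fy", "cx", "cy" (pixels), "R" (3x3) and "t" (3): a world point X has camera coordinates R X + t. Camera axes: x right, y down, z forward; pixel columns grow to the right and rows downward; lengths in m; the calibration is good to about 2 mm. A picture is of the moment at which its call begins. There is no depth.
A pose or a line that the arm cannot do raises bot.MotionError and nothing moves.
- bot.job_done(): hands the job in; it is judged then, once.
Readings, each from a call of its own:
- bot.current_clock(): time.
- bot.current_joints(): joint angles.
- bot.current_joint_vel(): joint speeds.
- bot.current_effort(): joint torques, N m.
- bot.current_ee_pos(): TCP position.
- bot.current_tool_rot(): TCP orientation.
- bot.current_contact_force(): force on the tool from outside, world axes, zero at the start.
- bot.current_ft_torque(): the same for the moment, N m.
- bot.current_opening(): opening from 0.0 (shut) to 1.0 (fully open).
- bot.current_grip_force(): force on a finger pad.
Only numpy, scipy, OpenCV 4.12 (cv2) and the standard library are available. Lean on these libraries where they do the work, as an engineer would, in place of code of your own. Each camera call takes 0.05 s, during which the arm holds its last target. There are 200 camera calls.

## Working session

There is one attempt and no reset: what is moved stays moved. The work goes in short steps, each a Python script; the robot and the scene stay as the last script left them, time stands still between calls to the robot, and variables do not carry over. Pictures are saved under pics/ and viewed, at most 10 in all, crops included, and the job is handed in when it is done.

```bash
ls; mkdir -p pics
python3 - <<'E'
from workcell import bot
import cv2,numpy as np
for n in("top","side"):
    c=bot.read_camera(n); cv2.imwrite(f"pics/{n}0.png",cv2.resize(c["pixels"],(800,600),interpolation=cv2.INTER_CUBIC)); np.savez(f"{n}.npz",**c)
    print(n,c["fx"],c["fy"],c["cx"],c["cy"],np.round(c["R"],4).tolist(),np.round(c["t"],4), "pos",-c["R"].T@c["t"])
print(bot.current_clock(), bot.current_tool_rot())
E
```

```text
pics
top 493.5939567210722 493.5939567210722 279.49527037189426 202.0276270454191 [[-0.0096, -0.9998, 0.0147], [-0.9878, 0.0072, -0.1558], [0.1557, -0.0161, -0.9877]] [-0.0096  0.5476  1.3251] pos [0.33456768 0.00776749 1.39421616]
side 443.18607312144235 443.18607312144235 279.82072745419396 210.06869741555334 [[-0.9171, -0.3982, -0.0194], [-0.2187, 0.5432, -0.8106], [0.3333, -0.7392, -0.5853]] [0.5092 0.2231 1.0572] pos [0.16342258 0.86298971 0.80943993]
0.1 [-5.88345611e-01 -3.08529551e+00  2.49363822e-03]
```

View pics/top0.png

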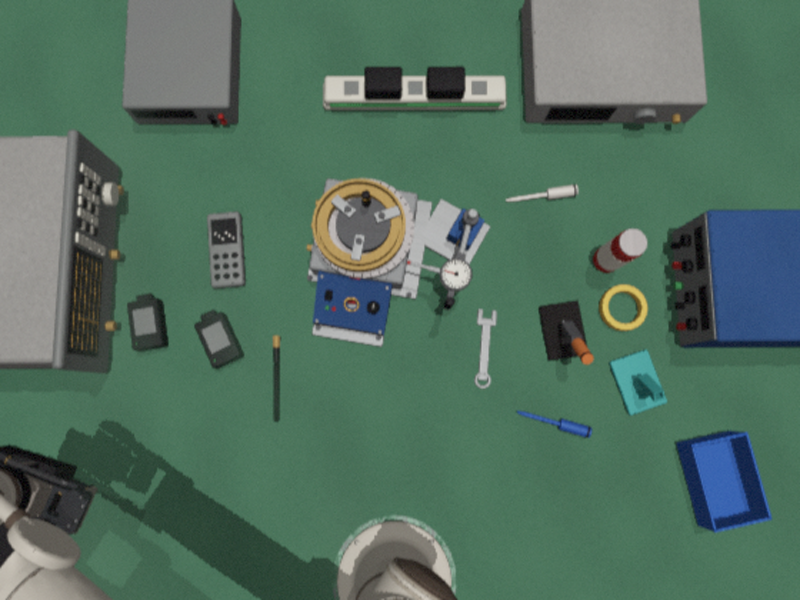

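View pics/side0.png

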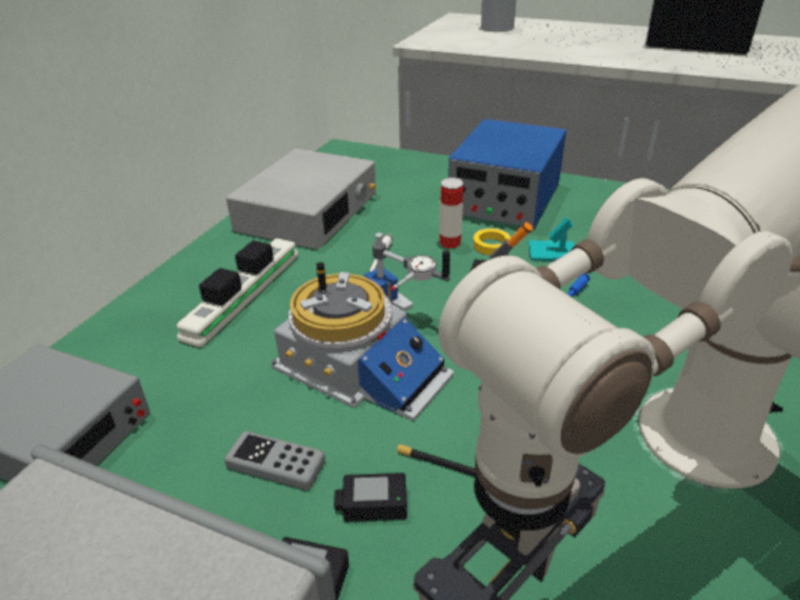

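The top view shows the positioner near (360,230), the panel hole at about (351,303), the dial at (456,273) and the knob at (449,298). The black stand is at (565,330), with the pin's orange handle end at (586,355). I'll zoom in for precise pixels.

Run:
```python
import cv2,numpy as np
t=np.load("top.npz")["pixels"];s=np.load("side.npz")["pixels"]
def cr(p,x,y,w,h,f):
    o=cv2.resize(p[y:y+h,x:x+w],None,fx=f,fy=f,interpolation=cv2.INTER_CUBIC)
    for k in range(0,w,10):
        cv2.putText(o,str(x+k),(k*f,8),0,.3,(255,255,255),1); cv2.line(o,(k*f,10),(k*f,14),(255,255,255),1)
    for k in range(0,h,10):
        cv2.putText(o,str(y+k),(0,k*f+3),0,.3,(255,255,255),1)
    return o
a=cr(t,210,115,140,130,4)[:, :560]; b=cr(t,370,205,60,60,4); c=cr(s,330,150,60,65,4)
im=np.zeros((520,800,3),np.uint8); im[:,:560]=a; im[:240,560:]=b; im[250:510,560:]=c
cv2.imwrite("pics/crop.png",im)
d=cr(s,185,160,135,130,4);cv2.imwrite("pics/crop2.png",d)
```

```text
(no output)
```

View pics/crop.png

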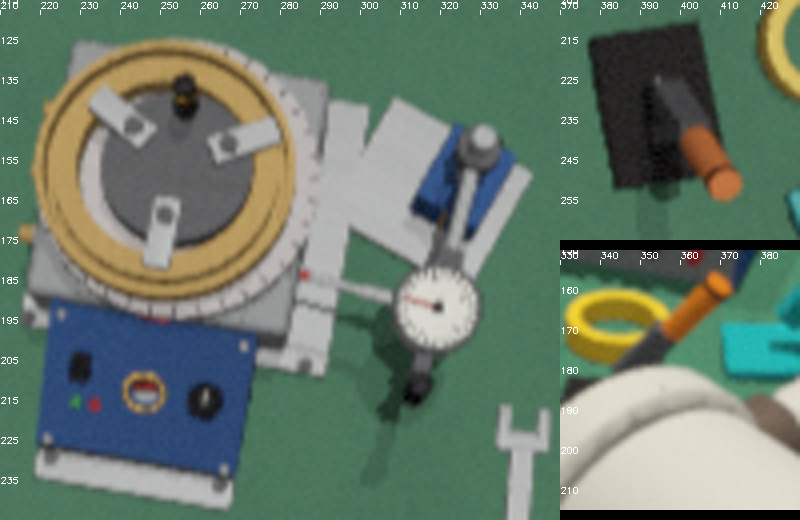

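View pics/crop2.png

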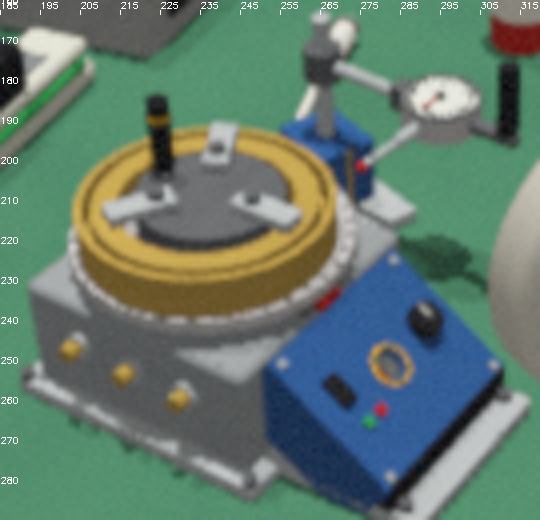

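The crops give pixels for the hole, dial, plunger tip and knob in both views, plus the stand foot's corners and the pin's handle end. Next I'll fit the poses.

```bash
cat > fit.py <<'E'
import numpy as np
from scipy.optimize import least_squares
C={n:dict(np.load(n+".npz")) for n in("top","side")}
def proj(n,X):
    c=C[n];p=c["R"]@X+c["t"];return np.array([c["fx"]*p[0]/p[2]+c["cx"],c["fy"]*p[1]/p[2]+c["cy"]])
def W(q,p):
    c,s=np.cos(q[2]),np.sin(q[2]);return np.array([q[0]+c*p[0]-s*p[1],q[1]+s*p[0]+c*p[1],p[2]])
def arm(th,r,off,z):
    a=np.array([-.940,.342]);p=np.array([.342,.940]);c,s=np.cos(th),np.sin(th)
    v=np.array([[c,-s],[s,c]])@(r*a+off*p);return np.array([.047+v[0],-.193+v[1],z])
A=lambda c,r:(210+c/4,115+r/4)
S=lambda c,r:(185+c/4,160+r/4)
B=lambda c,r:(370+(c-560)/4,205+r/4)
D=lambda c,r:(330+(c-560)/4,150+(r-250)/4)
def pan(x,y):
    return np.array([-.14+x*np.cos(np.radians(35)),y,.062+x*np.sin(np.radians(35))])
obs=[("top",A(144,391),lambda q:pan(0,0)),("side",S(391,364),lambda q:pan(0,0)),
("top",A(38,445),lambda q:pan(-.055,.07)),("top",A(232,473),lambda q:pan(-.055,-.07)),
("top",A(184,78),lambda q:np.array([.038,0,.204])),("side",S(157,98),lambda q:np.array([.038,0,.204])),
("top",A(437,307),lambda q:arm(q[3],.1102,0,.142)),("side",S(440,95),lambda q:arm(q[3],.1102,0,.142)),
("top",A(304,274),lambda q:arm(q[3],.1102,.088,.129)),("side",S(361,167),lambda q:arm(q[3],.1102,.088,.129)),
("side",S(511,66),lambda q:arm(q[3],.168,0,.189)),("side",S(508,138),lambda q:arm(q[3],.168,0,.133)),("top",A(413,386),lambda q:arm(q[3],.168,0,.16))]
f=lambda q:np.concatenate([proj(n,W(q,g(q)))-o for n,o,g in obs])
r=least_squares(f,[.68,.05,0,.5],loss="soft_l1");q=r.x
e=.574;k=.819
pinp=lambda l:np.array([.020-e*l-k*.003,0,.018+k*l-e*.003])
obs2=[("top",B(589,39),(.055,.04,.012)),("top",B(698,24),(.055,-.04,.012)),("top",B(723,168),(-.055,-.04,.012)),("top",B(615,190),(-.055,.04,.012)),("top",B(727,184),pinp(.145)),("side",D(718,283),pinp(.145))]
f2=lambda s:np.concatenate([proj(n,W(s,np.array(g)))-o for n,o,g in obs2])
r2=least_squares(f2,[.45,-.3,.1],loss="soft_l1");s=r2.x
if __name__=="__main__":
    print("positioner",q);print(np.round(f(q).reshape(-1,2),1).tolist())
    print("stand",s);print(np.round(f2(s).reshape(-1,2),1).tolist())
    np.savez("poses.npz",q=q,s=s)
    for n,X in(("hole",pan(0,0)),("post",(.038,0,.184)),("knob",arm(q[3],.168,0,.169)),("knob_in",arm(0,.168,0,.169))):print(n,W(q,X))
    print("handle end",W(s,pinp(.145)))
    from workcell import bot
    from scipy.spatial.transform import Rotation as Ro
    def rot(z,y):
        z=np.array(z)/np.linalg.norm(z);return Ro.from_matrix(np.array([np.cross(y,z),y,z]).T).as_rotvec()
    sgn=[1,-1]
    for g in sgn:
        for nm,T,yaw,pts in(("stand",s,s[2],[pinp(.10),pinp(.21)]),("panel",q,q[2],[pan(0,0)+np.array([-e,0,k])*l for l in(.20,.066)])):
            y=g*np.array([-np.sin(yaw),np.cos(yaw),0]);z=-np.array([-e*np.cos(yaw),-e*np.sin(yaw),k])
            for p in pts:
                j=bot.inverse_kinematics(W(T,p),rot(z,y));print(nm,g,np.round(W(T,p),3),None if j is None else np.round(j,2))
E
python3 fit.py
```

```text
positioner [ 0.65152406  0.05199047 -0.18800264  0.24292023]
[[-0.2, 0.6], [-0.8, -0.7], [-1.0, -0.0], [0.2, 2.0], [0.2, 1.6], [-0.8, -1.2], [-0.4, 0.7], [-0.2, -0.7], [-0.0, 0.4], [-0.9, -1.0], [-1.1, -1.1], [-0.8, -1.6], [0.2, 1.4]]
stand [ 0.46702443 -0.33749585  0.14366768]
[[-0.5, -0.6], [-0.1, -1.1], [1.2, 1.3], [0.2, 0.1], [-0.9, 0.8], [-0.3, -0.9]]
hole [0.51399093 0.07815606 0.062     ]
post [0.68885448 0.04488838 0.184     ]
knob [ 0.50078908 -0.09769179  0.169     ]
knob_in [ 0.51722575 -0.06043455  0.169     ]
handle end [ 0.40201417 -0.34690051  0.135033  ]
stand 1 [ 0.428 -0.343  0.098] [-1.26  0.04  2.1   0.73  1.02  2.91]
stand 1 [ 0.365 -0.352  0.188] [-1.41 -0.17  2.1   0.64  1.27  2.94]
panel 1 [0.401 0.1   0.226] [ 0.06 -0.85  2.45 -0.18  0.95 -1.26]
panel 1 [0.477 0.085 0.116] [-0.   -0.39  2.43 -0.22  0.52 -1.23]
stand -1 [ 0.428 -0.343  0.098] [-1.26  0.04  2.1   0.73  1.02 -0.23]
stand -1 [ 0.365 -0.352  0.188] [-1.41 -0.17  2.1   0.64  1.27 -0.2 ]
panel -1 [0.401 0.1   0.226] [ 0.06 -0.85  2.45 -0.18  0.95  1.88]
panel -1 [0.477 0.085 0.116] [-0.   -0.39  2.43 -0.22  0.52  1.92]
```

```bash
cat > h.py <<'E'
import numpy as np,cv2
from workcell import bot
from scipy.spatial.transform import Rotation as Ro
from fit import W,pan,pinp,arm,proj
P=np.load("poses.npz");q,s=P["q"],P["s"]
e,k=.574,.819
def tilt(yaw):
    y=-np.array([-np.sin(yaw),np.cos(yaw),0]);z=np.array([e*np.cos(yaw),e*np.sin(yaw),-k])
    return Ro.from_matrix(np.array([np.cross(y,z),y,z]).T).as_rotvec()
def down(a): # tool pointing down, closing line at world angle a
    y=np.array([np.cos(a),np.sin(a),0]);z=np.array([0,0,-1.])
    return Ro.from_matrix(np.array([np.cross(y,z),y,z]).T).as_rotvec()
def hole(l): return W(q,pan(0,0)+np.array([-e,0,k])*l)
def stat(m=""): print(m,"t",round(bot.current_clock(),2),"F",np.round(bot.current_contact_force(),1),"op",round(bot.current_opening(),3),"p",np.round(bot.current_ee_pos(),4),flush=True)
E
python3 - <<'E'
from h import *
R=tilt(s[2])
bot.set_gripper(.5)
bot.goto(W(s,pinp(.20)),R);stat("above")
bot.line_to(W(s,pinp(.100)),max_speed=.1);stat("at")
bot.set_gripper(0,40);stat("grip")
bot.line_to(W(s,pinp(.21)),max_speed=.12);stat("up")
c=bot.read_camera("top")["pixels"];d=bot.read_camera("side")["pixels"]
im=np.zeros((600,800,3),np.uint8);im[:,:400]=cv2.resize(c[180:300,360:440],(400,600));im[:,400:]=cv2.resize(d[100:280,300:420],(400,600));cv2.imwrite("pics/p5.png",im)
E
```

```text
above t 4.06 F [-0.2  0.3 -0.6] op 0.498 p [ 0.3712 -0.351   0.1801]
at t 5.21 F [-0.4  0.1 -0.8] op 0.495 p [ 0.4276 -0.3437  0.0987]
grip t 5.7 F [-0.8  0.3  1.9] op 0.23 p [ 0.4276 -0.3435  0.0984]
up t 6.77 F [ 0.4  0.2 -0.1] op 0.231 p [ 0.3651 -0.3517  0.1875]
```

View pics/p5.png

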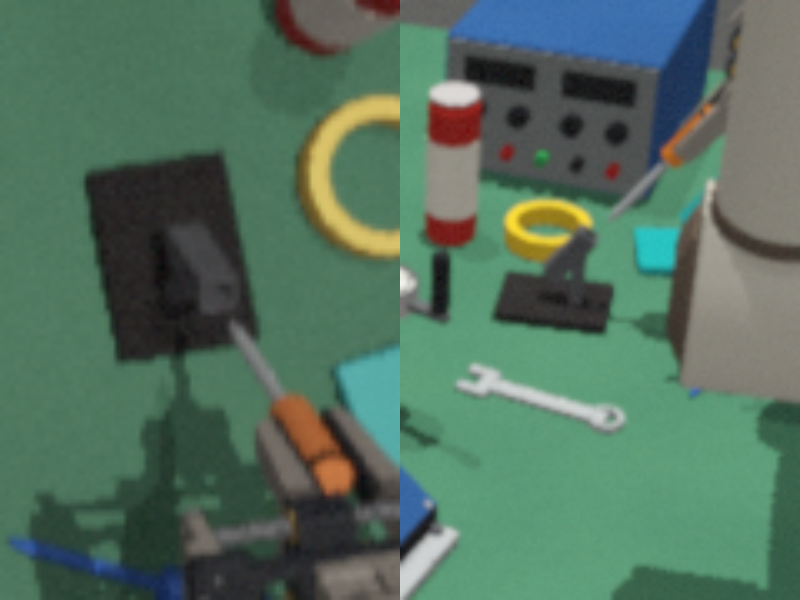

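The pin is held clear of the stand, with its tip at about (407,244) in the top view and (363.6,164.5) in the side view. I'll check that against the model and go to the panel approach.

Run:
```python
from h import *
tip=W(s,pinp(.11)); print("tip model",tip,proj("top",tip),proj("side",tip))
R=tilt(q[2])
bot.line_to([.36,-.25,.29],rot=tilt(0),max_speed=.25)
bot.goto([.36,.06,.29],R)
bot.goto(hole(.135),R);stat("app")
tip=hole(.035);print(proj("top",tip),proj("side",tip))
c=bot.read_camera("top")["pixels"];d=bot.read_camera("side")["pixels"]
im=np.zeros((600,800,3),np.uint8);im[:,:400]=cv2.resize(c[170:290,210:290],(400,600));im[:,400:]=cv2.resize(d[170:290,240:320],(400,600));cv2.imwrite("pics/p6.png",im)
```

```text
tip model [ 0.42189719 -0.34402415  0.106368  ] [406.37009002 244.77804595] [361.84036292 164.69625889]Traceback (most recent call last):
  File "<stdin>", line 5, in <module>
workcell.MotionError: the arm cannot take that pose within its joint ranges
```

Run:
```python
from h import *
stat()
for y in(0,-.1):
  for x in(.38,.42,.46,.5):
    for z in(.28,.32,.36):
      for yaw in (q[2],0):
        j=bot.inverse_kinematics([x,y,z],tilt(yaw))
        if j is not None: print(x,y,z,round(float(yaw),2),np.round(j,2))
print(bot.inverse_kinematics(hole(.135),tilt(q[2])))
```

```text
t 7.59 F [-0.1  0.  -1.5] op 0.228 p [ 0.3599 -0.2501  0.2891]
0.42 0 0.28 -0.19 [-0.38 -0.94  2.39  0.12  1.1   1.36]
0.42 0 0.32 -0.19 [-0.38 -0.93  2.3   0.12  1.17  1.37]
0.42 0 0.36 -0.19 [-0.38 -0.91  2.22  0.11  1.23  1.38]
0.42 0 0.36 0.0 [-0.54 -0.93  2.23  0.31  1.32  1.04]
0.46 0 0.28 -0.19 [-0.32 -0.76  2.31  0.09  0.99  1.42]
0.46 0 0.28 0.0 [-0.45 -0.79  2.32  0.29  1.07  1.05]
0.46 0 0.32 -0.19 [-0.32 -0.77  2.23  0.08  1.07  1.42]
0.46 0 0.32 0.0 [-0.45 -0.79  2.24  0.28  1.14  1.07]
0.46 0 0.36 -0.19 [-0.32 -0.76  2.15  0.08  1.14  1.43]
0.46 0 0.36 0.0 [-0.45 -0.78  2.16  0.27  1.21  1.1 ]
0.5 0 0.28 -0.19 [-0.28 -0.61  2.22  0.06  0.92  1.46]
0.5 0 0.28 0.0 [-0.39 -0.62  2.23  0.27  0.98  1.09]
0.5 0 0.32 -0.19 [-0.28 -0.62  2.15  0.06  1.    1.47]
0.5 0 0.32 0.0 [-0.39 -0.64  2.16  0.25  1.05  1.12]
0.5 0 0.36 -0.19 [-0.28 -0.62  2.08  0.06  1.08  1.47]
0.5 0 0.36 0.0 [-0.39 -0.64  2.09  0.24  1.13  1.14]
0.42 -0.1 0.28 -0.19 [-0.77 -0.91  2.37  0.35  1.18  0.93]
0.42 -0.1 0.28 0.0 [-0.89 -0.87  2.36  0.48  1.28  0.63]
0.42 -0.1 0.32 -0.19 [-0.77 -0.9   2.29  0.34
[... 250 characters left out ...]
 -0.1 0.28 0.0 [-0.77 -0.71  2.28  0.45  1.15  0.7 ]
0.46 -0.1 0.32 -0.19 [-0.66 -0.75  2.22  0.3   1.13  1.04]
0.46 -0.1 0.32 0.0 [-0.77 -0.72  2.21  0.44  1.22  0.74]
0.46 -0.1 0.36 -0.19 [-0.66 -0.74  2.14  0.29  1.2   1.07]
0.46 -0.1 0.36 0.0 [-0.77 -0.72  2.13  0.43  1.29  0.77]
0.5 -0.1 0.28 -0.19 [-0.58 -0.59  2.21  0.27  0.96  1.09]
0.5 -0.1 0.28 0.0 [-0.68 -0.57  2.2   0.43  1.05  0.76]
0.5 -0.1 0.32 -0.19 [-0.58 -0.6   2.14  0.26  1.04  1.11]
0.5 -0.1 0.32 0.0 [-0.68 -0.58  2.13  0.41  1.13  0.8 ]
0.5 -0.1 0.36 -0.19 [-0.58 -0.6   2.07  0.25  1.12  1.13]
0.5 -0.1 0.36 0.0 [-0.68 -0.59  2.06  0.4   1.2   0.84]
[ 0.02824918 -0.65014128  2.45883461 -0.18345237  0.74105235  1.8848319 ]
```

Via (0.44, −0.06, 0.36), well above the knob, then the panel.

Run:
```python
from h import *
R=tilt(q[2])
bot.goto([.45,-.09,.36],R)
bot.goto([.45,.06,.28],R)
bot.goto(hole(.135),R);stat("app")
tip=hole(.035);print(proj("top",tip),proj("side",tip))
c=bot.read_camera("top")["pixels"];d=bot.read_camera("side")["pixels"]
im=np.zeros((600,800,3),np.uint8);im[:,:400]=cv2.resize(c[170:290,210:290],(400,600));im[:,400:]=cv2.resize(d[170:290,240:320],(400,600));cv2.imwrite("pics/p6.png",im)
```

```text
app t 9.71 F [0.5 0.4 0.1] op 0.232 p [0.4392 0.0913 0.1744]
[243.77065058 219.30194096] [288.43834391 244.45383881]
```

View pics/p6.png

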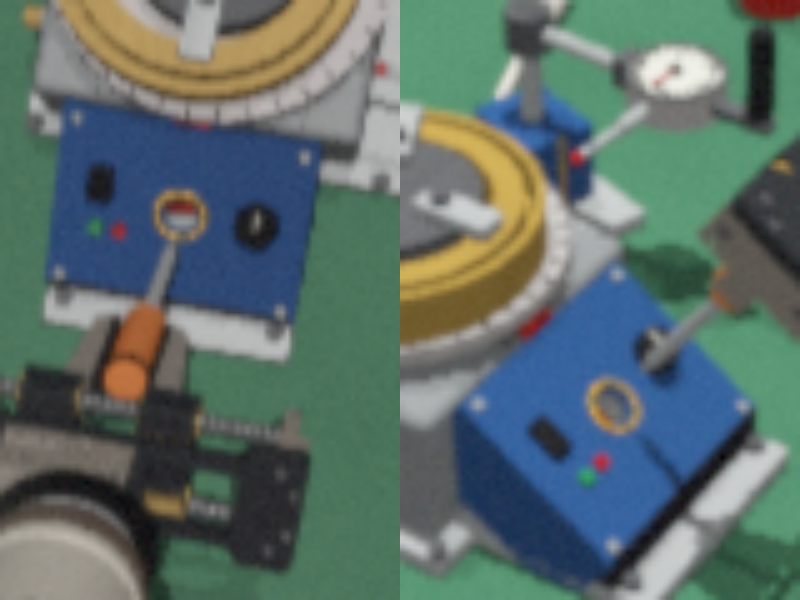

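The tip is at about (245,218) top and (289.6,243) side. The rod's line runs into the hole in both views, so I'll insert.

Run:
```python
from h import *
def bolt():
    c=bot.read_camera("top")["pixels"][185:205,235:262].astype(int)
    return int(((c[...,2]>120)&(c[...,1]<70)).sum())
print("bolt",bolt())
n=np.array([-e*np.cos(q[2]),-e*np.sin(q[2]),k])
bot.line_to(hole(.080),max_speed=.1);stat("20 deep")
for d in(.026,.030,.032,.034,.036):
    bot.line_to(hole(.1-d),max_speed=.05);b=bolt();f=bot.current_contact_force()@n
    print(d,"axial",round(float(f),1),"bolt",b)
    if b>60 or f>15: break
stat()
c=bot.read_camera("top")["pixels"];cv2.imwrite("pics/p7.png",cv2.resize(c[170:250,210:290],(600,600)))
```

```text
bolt 0
20 deep t 10.56 F [ 0.4 -0.2 -0.3] op 0.231 p [0.4693 0.0866 0.1284]
0.026 axial 2.1 bolt 0
0.03 axial 3.7 bolt 0
0.032 axial 3.4 bolt 47
0.034 axial 4.3 bolt 47
0.036 axial 4.9 bolt 46
 t 12.07 F [-2.4  0.1  4.4] op 0.237 p [0.4779 0.085  0.1144]
```

The bolt sprang out at 32 mm. Returning the pin.

Run:
```python
from h import *
R=tilt(q[2]);Rs=tilt(s[2])
bot.line_to(hole(.135),max_speed=.15)
print("bolt px", (lambda c:int(((c[...,2]>120)&(c[...,1]<70)).sum()))(bot.read_camera("top")["pixels"][185:205,235:262].astype(int)))
bot.goto([.45,.06,.28],R)
bot.goto([.45,-.09,.36],R)
bot.goto([.36,-.25,.29],tilt(0))
bot.line_to(W(s,pinp(.22)),rot=Rs,max_speed=.2)
bot.hold(.2);stat("over")
d=W(s,pinp(0))*0
for l in(.18,.15,.125,.11,.104,.101,.1):
    bot.line_to(W(s,pinp(l)),max_speed=.12);f=bot.current_contact_force();print(l,np.round(f,1))
    if np.linalg.norm(f)>12: break
stat("down")
c=bot.read_camera("top")["pixels"];d=bot.read_camera("side")["pixels"]
im=np.zeros((600,800,3),np.uint8);im[:,:400]=cv2.resize(c[180:300,360:440],(400,600));im[:,400:]=cv2.resize(d[100:280,300:420],(400,600));cv2.imwrite("pics/p8.png",im)
```

```text
bolt px 44
over t 15.97 F [-0.6  0.2 -0.8] op 0.228 p [ 0.3598 -0.3528  0.1974]
0.18 [ 0.2 -0.3 -0.6]
0.15 [-0.8 -0.4 -0.7]
0.125 [ 0.   0.1 -1.2]
0.11 [-0.1  1.1 -0.7]
0.104 [-0.5  0.2 -0.2]
0.101 [ 1.1  0.2 -0.7]
0.1 [-1.3  0.4  2.1]
down t 18.23 F [-1.3  0.4  2.1] op 0.232 p [ 0.4275 -0.3433  0.0984]
```

View pics/p8.png

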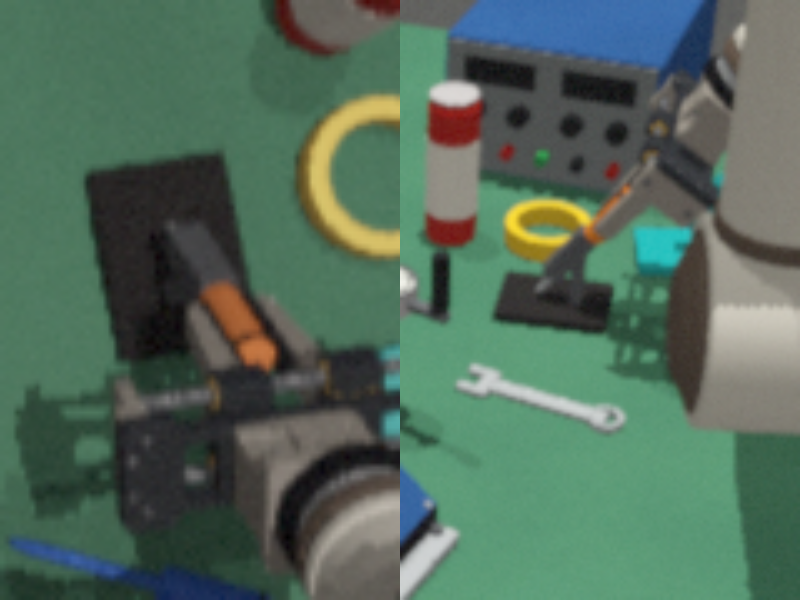

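The pin is seated: its handle rests on the sleeve mouth, at the same pose it was grasped from. I'll release it and swing the arm in.

Run:
```python
from h import *
bot.set_gripper(.5)
bot.line_to(W(s,pinp(.20)),max_speed=.2)
th0=q[3]
def kn(th,z): return W(q,arm(th,.168,0,z))
def ang(th): # tangential direction (swing in) world angle
    a=np.arctan2(.342,-.940)+th+q[2]; return a-np.pi/2
b=[]
for o in(0,np.pi):
    j=bot.inverse_kinematics(kn(th0,.25),down(ang(th0)+o)); print(o,j if j is None else np.round(j,2)); b.append(9 if j is None else abs(j[5]))
o=(0,np.pi)[int(np.argmin(b))]
bot.goto([.38,-.25,.28],down(ang(th0)+o))
bot.goto(kn(th0,.26),down(ang(th0)+o));stat("above")
bot.line_to(kn(th0,.152),max_speed=.12);stat("at")
bot.set_gripper(.215,5);stat("fork")
th=th0
u=lambda t:np.array([np.cos(ang(t)),np.sin(ang(t)),0])
for th in np.concatenate([[.16,.08],np.arange(.03,-.08,-.01)]):
    bot.line_to(kn(th,.152),rot=down(ang(th)+o),max_speed=.08)
    f=float(bot.current_contact_force()@u(th)); print(round(float(th),3),round(f,1))
    if f<-9: break
stat()
d=bot.read_camera("side")["pixels"];c=bot.read_camera("top")["pixels"]
im=np.zeros((600,800,3),np.uint8);im[:,:400]=cv2.resize(c[130:250,270:350],(400,600));im[:,400:]=cv2.resize(d[130:250,250:330],(400,600));cv2.imwrite("pics/p9.png",im)
```

```text
0 [-0.43 -0.03  1.73  0.    1.45 -1.71]
3.141592653589793 [-0.43 -0.03  1.73 -0.    1.45  1.43]
above t 21.44 F [-0.7 -0.1 -0.9] op 0.499 p [ 0.5003 -0.0987  0.2596]
at t 22.49 F [ 0.5  0.6 -0.9] op 0.499 p [ 0.5014 -0.0981  0.1529]
fork t 23.05 F [-0.3  0.8 -0.5] op 0.218 p [ 0.5008 -0.0977  0.152 ]
0.16 0.3
0.08 0.3
0.03 -0.1
0.02 -4.2
0.01 -3.9
-0.0 -2.7
-0.01 -3.8
-0.02 -4.8
-0.03 -9.9
 t 25.45 F [-4.7 -8.7  1.6] op 0.222 p [ 0.5191 -0.0574  0.1519]
```

View pics/p9.png

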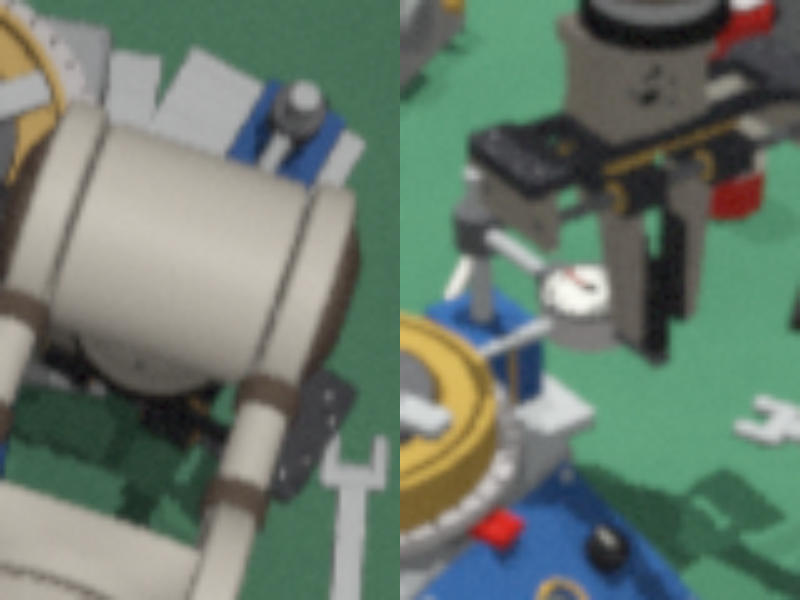

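The knob is between the fingers, the plunger is touching the ring, the needle has moved, and the red bolt is out at about (497,528). I'll push a little more to confirm the stop, release, and take readings from a clear view.

Run:
```python
from h import *
o=np.pi
def kn(th,z): return W(q,arm(th,.168,0,z))
ang=lambda th: np.arctan2(.342,-.940)+th+q[2]-np.pi/2
u=lambda t:np.array([np.cos(ang(t)),np.sin(ang(t)),0])
for th in(-.035,-.042):
    bot.line_to(kn(th,.152),rot=down(ang(th)+o),max_speed=.08);f=float(bot.current_contact_force()@u(th));print(th,round(f,1))
    if f<-15: break
bot.line_to(kn(th+.02,.152),rot=down(ang(th)+o),max_speed=.08);stat("relieved")
bot.set_gripper(.4)
bot.line_to(kn(th,.27),max_speed=.25)
# above post: closing line along world angle options
post=W(q,np.array([.038,0,.27]))
for a in np.arange(0,6.28,.5236):
    js=[bot.inverse_kinematics(W(q,np.array([.038*np.cos(t),.038*np.sin(t),.165])),down(a)) for t in(0,1.57,3.14,4.71)]
    if all(j is not None for j in js):print(round(a,2),np.round(js[0],2),[round(float(j[5]),2) for j in js])
stat()
```

```text
-0.035 -9.5
-0.042 -10.1
relieved t 26.3 F [-2.6 -5.   0.4] op 0.218 p [ 0.519  -0.0577  0.152 ]
0.0 [-0.11  0.49  1.29 -0.    1.37 -0.11] [-0.11, -0.05, -0.1, -0.16]
0.52 [-0.11  0.49  1.29  0.    1.37 -0.63] [-0.63, -0.57, -0.62, -0.69]
1.05 [-0.11  0.49  1.29 -0.    1.37 -1.16] [-1.16, -1.09, -1.15, -1.21]
1.57 [-0.11  0.49  1.29 -0.    1.37 -1.68] [-1.68, -1.62, -1.67, -1.74]
2.09 [-0.11  0.49  1.29 -0.    1.37 -2.2 ] [-2.2, -2.14, -2.19, -2.26]
2.62 [-0.11  0.49  1.29 -0.    1.37 -2.73] [-2.73, -2.66, -2.72, -2.78]
3.67 [-0.11  0.49  1.29 -0.    1.37  2.51] [2.51, 2.57, 2.52, 2.45]
4.19 [-0.11  0.49  1.29 -0.    1.37  1.98] [1.98, 2.05, 1.99, 1.93]
4.71 [-0.11  0.49  1.29 -0.    1.37  1.46] [1.46, 1.52, 1.47, 1.41]
5.24 [-0.11  0.49  1.29 -0.    1.37  0.94] [0.94, 1.0, 0.95, 0.88]
5.76 [-0.11  0.49  1.29 -0.    1.37  0.41] [0.41, 0.48, 0.42, 0.36]
 t 27.37 F [-0.3  0.9 -0.4] op 0.401 p [ 0.5205 -0.0543  0.2687]
```

```bash
cat > dial.py <<'E'
from h import *
DC=W(q,arm(0,.1102,0,.142)); PA=np.arctan2(.940,.342)+q[2]
def patch(n,img):
    g=.036;pts=[(-1,1),(1,1),(1,-1),(-1,-1)]
    # patch: column = world x, row = -world y ; 240 px over 72 mm
    src=np.float32([proj(n,DC+np.array([a*g,b*g,0])) for a,b in pts])
    M=cv2.getPerspectiveTransform(src,np.float32([[0,0],[240,0],[240,240],[0,240]]))
    return cv2.warpPerspective(img,M,(240,240),flags=cv2.INTER_CUBIC)
def read(p):
    b,g,r=[p[...,i].astype(float) for i in range(3)]
    m=np.uint8((p.min(2)>110)*255);m=cv2.morphologyEx(m,cv2.MORPH_OPEN,np.ones((9,9)))
    n,lab,st,_=cv2.connectedComponentsWithStats(m)
    if n<2: return None
    i=1+np.argmax(st[1:,4]); cn=max(cv2.findContours(np.uint8(lab==i),0,1)[0],key=cv2.contourArea)
    (cx,cy),rad=cv2.minEnclosingCircle(cn)
    yy,xx=np.mgrid[:240,:240];dx,dy=xx-cx,cy-yy;d=np.hypot(dx,dy)
    w=np.clip(r-np.maximum(b,g)-25,0,None)*(d<85)*(d>10)
    if w.sum()<500: return None
    a=np.arctan2((w*dy/d).sum(),(w*dx/d).sum())
    return ((PA-a)%(2*np.pi))/.251, cx,cy,rad,w.sum()
def both():
    return {n:read(patch(n,bot.read_camera(n)["pixels"])) for n in("side","top")}
E
python3 - <<'E'
from dial import *
post=W(q,np.array([.038,0,.27]))
bot.goto(post,down(4.71));stat()
ps=[]
for n in("side","top"):
    i=bot.read_camera(n)["pixels"];p=patch(n,i);print(n,read(p));ps.append(cv2.resize(p,(270,270)))
    if n=="side": full=cv2.resize(i[150:270,190:330],(525,450))
    else: full2=cv2.resize(i[100:250,200:380],(540,450))
c=full2[:, :270]
im=np.zeros((600,800,3),np.uint8);im[:450,:525]=full;im[:270,525:795]=ps[0];im[270:540,525:795]=ps[1]
cv2.imwrite("pics/p10.png",im)
E
```

```text
t 28.17 F [ 0.9 -0.1  0.5] op 0.4 p [0.6878 0.0444 0.2684]
side (np.float64(7.4361888153894595), 119.5, 86.0, 147.22866821289062, np.float64(2263.0))
top (np.float64(1.44010973579887), 153.38943481445312, 145.05223083496094, 127.10380554199219, np.float64(10229.0))
```

View pics/p10.png

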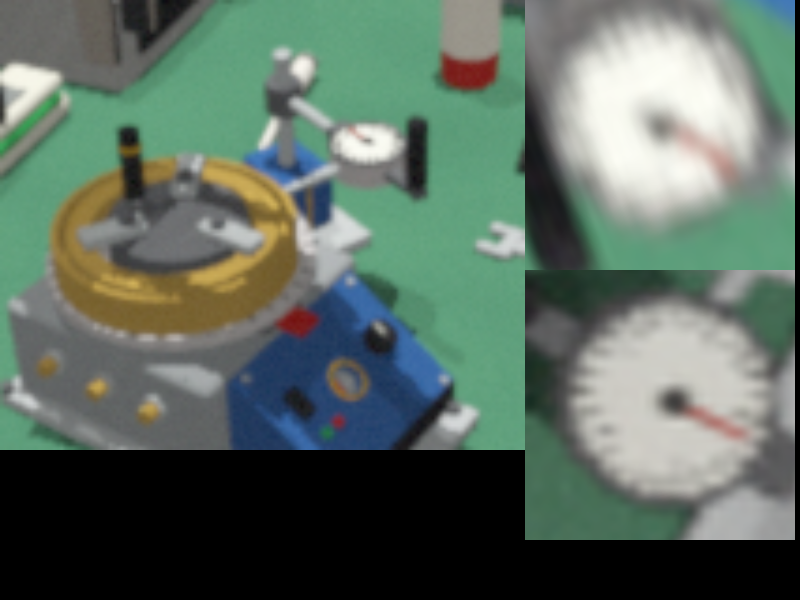

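The lock bolt is out, the arm is in, and the needle reads about 5.9 mm, near the low spot, with the dial visible in both views. I'll fix the hub centres, grip the post and sweep a turn.

```bash
cat >> dial.py <<'E'
HUB={"side":(120,111),"top":(133,115.6)}
def read(n):
    p=cv2.GaussianBlur(patch(n,bot.read_camera(n)["pixels"]),(0,0),2).astype(float)
    yy,xx=np.mgrid[:240,:240];cx,cy=HUB[n];dx,dy=xx-cx,cy-yy;d=np.hypot(dx,dy)+1e-6
    w=np.clip(p[...,2]-np.maximum(p[...,0],p[...,1])-20,0,None)*(d<75)*(d>12)
    if w.sum()<2000: return np.nan
    a=np.arctan2((w*dy/d).sum(),(w*dx/d).sum())
    return round(((PA-a)%(2*np.pi))/.251,2)
def pos(t,z=.163): return W(q,np.array([.038*np.cos(t),.038*np.sin(t),z]))
E
python3 - <<'E'
from dial import *
print(read("top"),read("side"))
bot.line_to(pos(0),max_speed=.15);stat("dn")
bot.set_gripper(0,10);stat("grip")
D=[]
for t in np.arange(0,6.0,.5236):
    if t: 
        bot.line_to(pos(t-.2618),max_speed=.12);bot.line_to(pos(t),max_speed=.12)
    f=bot.current_contact_force()
    D.append((t,read("top"),read("side"),*np.round(f,1)));print(np.round(D[-1],2),flush=True)
    if np.linalg.norm(f)>25:break
np.save("D.npy",D);stat()
E
```

```text
6.13 6.19
dn t 29.23 F [ 0.  -0.3  0. ] op 0.399 p [0.6897 0.0448 0.1645]
grip t 29.68 F [0.1 3.  4.4] op 0.169 p [0.6893 0.0453 0.164 ]
[0.   6.14 6.18 0.1  3.   4.4 ]
[ 0.52  8.66  8.57 -2.4   1.6   6.8 ]
[ 1.05 11.6  11.33 -7.8  -3.8   9.2 ]
[ 1.57 12.94 12.71 -5.5  -0.    4.5 ]
[ 2.09 12.94 12.72  0.5   0.7  -0.2 ]
[ 2.62 12.95 12.71 -0.6  -0.   -1.2 ]
[ 3.14 12.94 12.7   0.4   1.1  -0.4 ]
[ 3.67 12.92 12.71 -0.3   0.4  -0.1 ]
[ 4.19 12.94 12.7  -0.3  -0.    0.7 ]
[ 4.71 12.95 12.69 -0.2  -0.1  -0.7 ]
[ 5.24 12.93 12.69  0.1   0.3  -0.8 ]
[ 5.76 12.93 12.7  -0.    0.2   0.  ]
 t 36.38 F [0.6 0.9 0. ] op 0.01 p [0.68   0.027  0.1629]
```

The post slipped out sideways at about 1.2 rad. The readings put the high spot near 2.6. I'll regrip with the closing line kept tangential.

```bash
cat >> dial.py <<'E'
def yaw(t): return down(t+q[2]+np.pi/2+np.pi)
def go(t,z=.163,v=.15): bot.line_to(pos(t,z),rot=yaw(t),max_speed=v)
E
python3 - <<'E'
from dial import *
p=bot.current_ee_pos();bot.line_to([p[0],p[1],.25],max_speed=.25)
bot.set_gripper(.6)
bot.goto(pos(1.2,.25),yaw(1.2))
go(1.2,.163,.15);stat("dn")
if abs(bot.current_contact_force()[2])<6:
    bot.set_gripper(0,15);stat("grip")
    D=[]
    for t in np.arange(1.2,3.9,.26):
        go(t);f=bot.current_contact_force()
        D.append((t,read("top"),read("side"),*np.round(f,1)));print(np.round(D[-1],2),flush=True)
        if bot.current_opening()<.1 or np.linalg.norm(f)>25:break
    np.save("D2.npy",D)
stat()
E
```

```text
dn t 39.42 F [-0.1 -0.1  0.4] op 0.602 p [0.6724 0.0841 0.1641]
grip t 40.09 F [ 3.1 -2.5 -1.1] op 0.168 p [0.6725 0.0837 0.1634]
[ 1.2  13.18 12.99  4.7  -2.1  -0.7 ]
[ 1.46 15.18 14.94 -3.1  -0.8   3.7 ]
[ 1.72 16.53 16.53 -1.1  -1.    3.4 ]
[ 1.98 17.71 17.63  1.1  -3.4   4.8 ]
[ 2.24 18.32 18.28  2.   -4.5   3.9 ]
[ 2.5  18.52 18.39  4.5  -4.2   3.2 ]
[ 2.76 18.27 18.25  4.9  -4.3   0.7 ]
[ 3.02 17.53 17.5   6.8  -2.6   1.  ]
[ 3.28 16.39 16.41  7.6  -0.8  -0.1 ]
[ 3.54 14.92 14.59  7.6   0.9   1.1 ]
[ 3.8  13.39 13.1   7.1   2.5   0.1 ]
 t 45.52 F [7.3 2.9 1.3] op 0.169 p [0.6194 0.0367 0.1633]
```

Run:
```python
from dial import *
from scipy.optimize import curve_fit
D=np.load("D2.npy");f=lambda t,m,a,b,t0:m+a*np.cos(t-t0)+b*np.cos(2*(t-t0))
for y in(D[:,1],D[:,2]):
    p,c=curve_fit(f,D[:,0],y,[12,7,0,2.5]);print(np.round(p,3),round(c[3,3]**.5,3))
t0=np.mean([curve_fit(f,D[:,0],y,[12,7,0,2.5])[0][3] for y in(D[:,1],D[:,2])])
for t in(3.2,2.6,2.0): go(t)
print("at 2.0",read("top"),read("side"))
for t in(2.24,t0): go(t)
print("peak",t0,read("top"),read("side"));stat()
bot.hold(.2);bot.set_gripper(.6);stat("open")
bot.line_to(pos(t0,.27),max_speed=.2)
print(read("top"),read("side"))
bot.goto([.42,.15,.36],down(4.71));bot.hold(.5)
print(read("top"),read("side"));stat()
c=bot.read_camera("top")["pixels"];d=bot.read_camera("side")["pixels"]
im=np.zeros((600,800,3),np.uint8);im[:,:400]=cv2.resize(c[100:310,230:430],(400,420)).repeat(1,0) if 0 else cv2.copyMakeBorder(cv2.resize(c[100:280,220:440],(400,327)),0,273,0,0,0);im[:,400:]=cv2.copyMakeBorder(cv2.resize(d[140:300,180:400],(400,291)),0,309,0,0,0);cv2.imwrite("pics/p11.png",im)
```

```text
[11.226  7.407 -0.102  2.494] 0.007
[10.617  8.131 -0.26   2.491] 0.007
at 2.0 17.78 17.64
peak 2.4924243343623207 18.52 18.41
 t 48.77 F [ 4.2 -4.9  3.1] op 0.173 p [0.6269 0.0797 0.1633]
open t 49.69 F [-0.2 -0.8 -0.9] op 0.599 p [0.626  0.0803 0.163 ]
18.53 18.37
18.53 18.4
 t 53.17 F [-0.5  0.2  0.7] op 0.603 p [0.42 0.15 0.36]
```

View pics/p11.png

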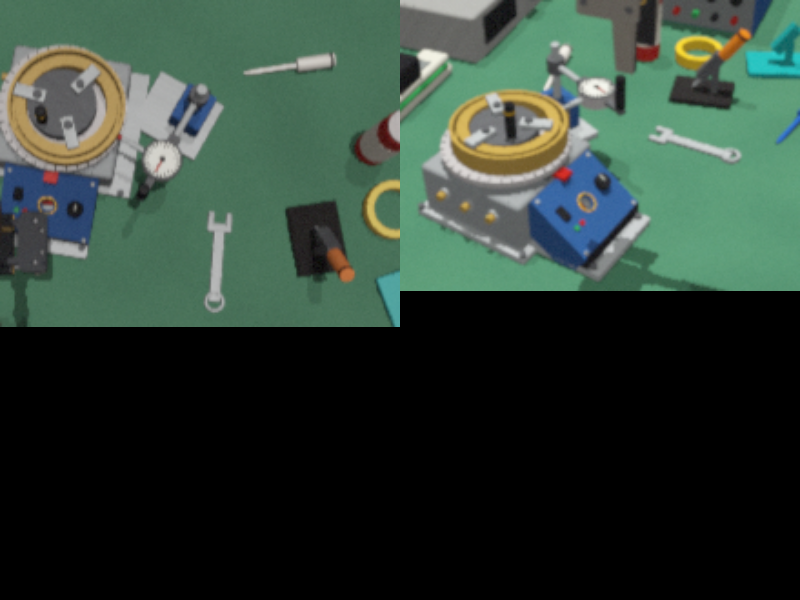

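The final view shows the pin seated in the black stand, the red bolt out, the arm in, the needle steady at about 18.5 mm (the high spot) and the robot clear.

```bash
python3 -c "
from workcell import bot
print(bot.job_done())"
```

```text
the job is handed in; nothing more can be done
None
```

I handed the job in at about 53 s on the robot's clock: the lock is tripped, the pin is back in its stand, the indicator arm is in against its stop, and the ring's high spot is left at the plunger (needle about 18.5 mm against the 19 expected; the post slipped from the gripper once and was regripped), with the robot clear of everything.

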